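# Lock the die holder into the clasp press

### The job

Get the clasp press ready for work: take the die holder that has three lugs by its wooden handle, lift its neck up into the socket under the press's ram, feel for the slots and push it fully up, then turn it anticlockwise (seen from above) until it stops, and let it settle down so that the lugs drop into their pockets and it hangs locked. Work gently, never forcing it against the press; let go at the end and leave everything else where it is.

Things in the scene. Friction and masses are not known exactly. Their poses are not given: they have to be found in the camera images.
- press: Grey C-shaped bench press; origin on the table under the ram axis. Column beyond and left of it; steel anvil under the ram, top 50 mm over the table. The head starts 245 mm over the table and reaches 55 mm from the axis towards the robot. Socket below: dark steel ring 72 mm wide, 28 mm high, springy in twist (0.04 rad per N m). Lugs and socket bear up to 90 N in all: a twist of about 2 N m.
- mouth (a point): Centre of the opening in the socket's underside, 170 mm over the table at rest; z up. x axis: the nominal direction, from the ram axis outwards (roughly to the robot), in which the handle points when the three lugs meet the three slots. The ring is turned by up to 0.4 rad either way from this: not measured, to be felt. Slots have about 0.06 rad of play either way.
- lip_top (a point): On the ram axis, top of the socket's 6 mm lip (bore 42 mm, three slots 120 degrees apart). On the lip, going anticlockwise from above: slot, ridge 3 mm high at the slot's edge, pocket floor, end stop up to the roof. From the slot's centre the lugs rest in the pocket at 0.61 to 0.71 rad and hit the stop at about 0.71. Turned without being pushed fully up, they stop at the slot's side or ridge.
- roof (a point): On the ram axis, roof of the socket's chamber, 22 mm above the mouth. The chamber above the lip is 60 mm across. The neck's top touches the roof when the holder is fully up; the lugs then clear the ridges by 3 mm.
- ram (a joint): Height of the ram above its rest, 0 to 0.025 m. Pushed from below it yields upwards against about 4 N (at rest) to 7 N (at 0.025, where it is solid), and comes back down by itself. mouth, lip_top and roof move with it.
- holder_axis (a point): Holder with lugs: point on its axis at mid height of the lugs, 51 mm above its underside; z up, x along the handle. Aluminium body 60 mm wide, 30 mm high; neck 38 mm wide, top at 58 mm; lugs 9 mm wide, 48 to 54 mm up, reaching 27.5 mm from the axis. Height over the mouth: -3 mm with lugs under the lip, 12 on the ridges, 15 at the roof, 9 when locked. About 0.33 kg; stands on the table.
- holder_grip (a point): Grip of the holder with lugs: centre of its flat-sided wooden handle, 115 mm from the axis, 26 mm above the underside; x outwards along the handle, z up. Handle 20 mm wide, 26 mm high, from 64 to 154 mm off the axis. Grip it firmly across its width from above: weight and the ram's push bear on it from the side.
- plain_axis (a point): Look-alike holder with the same body and handle but a thicker plain neck (48 mm) without lugs: point on its axis 58 mm above its underside. Does not fit; not to be moved. It and the lugged holder stand side by side in either order.
- spool: White thread spool, 40 mm wide, 50 mm high, standing beyond the holders; origin under its centre. Leave alone.
- jar: Glass jar with steel lid, 56 mm wide, 70 mm high; origin under its centre. Leave alone.
Things that resemble listed ones, but are neither listed nor needed, are in the scene too. What is shaped like the part that bears holder_axis but pink or turquoise is not meant.

How it is judged:
On the way, in this order (a step that is already met when the one before it is completed fails the run):
1. the lugged holder is lifted off the table (height (world z) of holder_axis above 0.075 m), for 0.2 s.
2. its lugs are up inside the socket, above the lip (z of holder_axis in the frame of mouth above 0.0105 m and horizontal distance between holder_axis and mouth below 0.005 m), for 0.1 s.
At the end, for the whole second after the job is handed in: The lugged holder hangs locked in the socket, released and at rest (slower than 20 mm/s): its lug-height point is 7.0 to 10.4 mm above the mouth (lugs on the pocket floors, not on the ridges), within 4 mm of the ram's axis, tilted less than 0.09 rad, and the ram is back down (mouth below 172.5 mm) (z of holder_axis in the frame of mouth between 0.007 and 0.0104 m and horizontal distance between holder_axis and mouth below 0.004 m and angle between holder_axis's own z axis and vertical below 0.09 rad and height (world z) of mouth below 0.1725 m and linear speed of holder below 0.02 m/s); the robot touches nothing.
It fails at once if the holder is forced against the press: its contacts with the press add up to more than 90 N (a twist of some 2 N m) (contact force between holder and press above 90 N).
It fails at once if the press is hit with more than 25 N by the arm (contact force between the arm and press above 25 N).
It fails at once if the plain holder is moved more than 20 mm (distance of plain_axis from where it was at the start of the episode above 0.02 m).
It fails at once if the spool is moved more than 20 mm (distance of spool from where it was at the start of the episode above 0.02 m).
It fails at once if the jar is moved more than 20 mm (distance of jar from where it was at the start of the episode above 0.02 m).
It also fails if it takes over 72 s, if anything falls off the work surface, if the arm or the gripper's body presses on something with over 40 N, if the wrist force passes 120 N, or if a joint passes its speed limit or range.

### The arm

A 6-joint arm with a two-finger parallel gripper is mounted at the origin on the work surface. World frame = base frame: x ahead of the robot, y to its left, z up, the work surface at z = 0. Lengths are in m, angles in rad, forces in N, time in s.
With the tool pointing down it reaches from about 0.375 to 0.975 m from the base axis. Payload 3.8 kg.
Tool frame: the origin (TCP) lies at the very end of the fingers, on their centre line; the grasp point (between the pads) lies 19 mm behind it (bot.pinch_z is the distance from the TCP to the grasp point, in m); x points along the fingers, y is the direction in which the jaws open and shut, and the axes are right-handed (so a half turn about x gives the same grasp; the last joint's range is limited). The gripper opens to 85 mm and grips with 20 to 120 N. Pads are 22 mm wide; open, the fingers measure 114 mm over their backs; the gripper's body (76 mm by 85 mm) begins 54 mm behind the grasp point. The pads swing forward as they close: fully open they stand 13 mm farther back than shut.
Start: joints at [1.102, 0.264, 1.604, -0, 1.274, -0.037], TCP at [0.282, 0.613, 0.231] pointing down, gripper open.
Joint ranges: [-2.63, 2.63], [-0.94, 2.18], [0.31, 2.57], [-1.31, 4.45], [0, 2.66], [-2.55, 2.55]. Speed limits (rad/s): [2.57, 2.57, 3.14, 3.14, 3.14, 3.14].

### API

Orientations are given as a rotation vector (axis times angle).
In Python, from workcell import monitor, imaging, finish_job, bot gives the robot as it stands.
- The arm moves only by the tool jog_arm, never from a script. Its argument "rows" is a list of rows, each a list of 7 numbers: the shift along the tool's x, y, z in m, then the turn, a rotation vector about the tool's x, y, z in rad, then the opening in per cent of the stroke, from 0 (shut) to 100 (fully open). A call has 1 to 20 rows; each row is the pose to reach, as a shift and turn from the pose measured when the call began, along the tool's axes at that moment; what a row does not reach only later rows make up. A row lasts 1/10 s, in which the tool goes at most 50 mm and 8.59 degrees, less where a joint would pass 70% of its speed; a pose out of reach is approached as far as the arm can. A call with a gripper value outside its range is refused whole. The fingers move at their own pace and stop on an object; "force" is the grip in N (left out, the last holds). Time passes only in rows, so rows that repeat a pose let the fingers close. It gives the time, the measured TCP pose, the force and the opening at its end, in the units of the state.
- monitor.read_state(): the state, without advancing time (a new reading comes with each control period).
- imaging.read_camera(name): name is "scene" or "top"; returns the picture (420x560x3 uint8, blue, green, red); there is no depth.
- imaging.camera_params(name): a dict with "fx", "fy", "cx", "cy" (pixels), "k1" (the pictures are not rectified: a ray, as slopes to the right and down, at radius r is drawn at 1 + k1 r^2 times it, then the intrinsics apply), "T" (4x4, takes a point from camera to world coordinates). Camera axes: x right, y down, z forward; pixel columns grow to the right and rows downward; lengths in m; the calibration is good to about 2 mm. A picture is of the moment at which its call begins. camera_params takes no time and is no camera call.
- finish_job(): hands the job in, once; it reports no verdict.
The state is a dict: "time": time; "q": joint angles; "joint_vel": joint speeds; "joint_torque": joint torques, N m; "tool_pos": TCP position; "tcp_rot": TCP orientation; "wrist_force": force on the tool from outside, world axes, zero at the start; "torque": the same for the moment, N m; "width": opening from 0.0 (shut) to 1.0 (fully open).
Only numpy, scipy, OpenCV 4.12 (cv2) and the standard library are available. Lean on these libraries where they do the work, as an engineer would, in place of code of your own. Each camera call takes 0.05 s, during which the arm holds its last target. There are 200 camera calls.

## Working session

There is one attempt and no reset: what is moved stays moved. The work goes in short steps, Python scripts to look and compute and a tool call to move; the robot and the scene stay as the last step left them, time stands still between calls to the robot, and variables do not carry over. Pictures are saved under pics/ and viewed, about 8 in all and at most 12, crops included, and the job is handed in when it is done.

Besides the shell and the picture viewer there is one more tool, called after ">>>" as name([rows], argument=value, ...), one row to a line, values as JSON. jog_arm: Moves the arm, as the interface text tells. Its arguments: {"type":"object","properties":{"rows":{"type":"array","items":{"type":"array","items":{"type":"number"}}},"force":{"type":"number"}},"required":["rows"]}

```bash
mkdir -p pics; ls
python3 - <<'E'
from workcell import monitor, imaging, bot
import cv2,numpy as np
for n in("scene","top"):
    im=imaging.read_camera(n); cv2.imwrite(f"pics/{n}0.png",im)
    p=imaging.camera_params(n); print(n,{k:(np.round(v,4).tolist() if k=="T" else v) for k,v in p.items()})
print(monitor.read_state()); print(bot.pinch_z)
E
```

```text
pics
scene {'fx': 468.96971219094746, 'fy': 468.96971219094746, 'cx': 275.8635177656428, 'cy': 212.01995677838948, 'k1': -0.07724803750652762, 'T': [[0.5649, 0.4465, -0.6939, 1.4549], [0.8252, -0.304, 0.4761, -0.7408], [0.0016, -0.8416, -0.5401, 0.875], [0.0, 0.0, 0.0, 1.0]]}
top {'fx': 440.58615477216097, 'fy': 440.58615477216097, 'cx': 275.3239417729922, 'cy': 209.66742264553866, 'k1': -0.06870196692203019, 'T': [[0.0288, -0.9941, 0.1043, 0.4015], [-0.9995, -0.0303, -0.0125, -0.0838], [0.0156, -0.1039, -0.9945, 1.3447], [0.0, 0.0, 0.0, 1.0]]}
{'time': 0.1, 'q': array([ 1.10208980e+00,  2.64661057e-01,  1.60527737e+00,  1.54805871e-05,
        1.27369342e+00, -3.69196805e-02]), 'joint_vel': array([ 0.00024555, -0.00041153, -0.00177941,  0.0010902 , -0.00017802,
       -0.0012564 ]), 'joint_torque': array([-4.67990787e-05, -5.16708934e+01, -3.68588877e+01, -6.81925803e-05,
        6.26421926e-03, -2.06829054e-05]), 'tool_pos': array([0.28218688, 0.61243988, 0.23007625]), 'tcp_rot': array([ 0.33711736,  1.54466356, -0.34023291]), 'wrist_force': array([-0.55857195,  0.18368937,  0.14494361]), 'torque': array([ 0.02064071,  0.05573794, -0.0136823 ]), 'width': 1.0034939505791185}
0.0187
```

View pics/scene0.png

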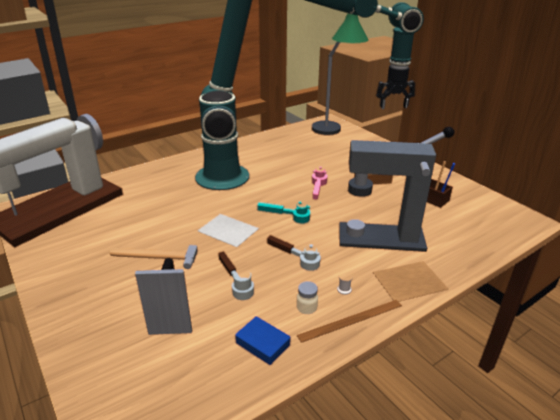

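View pics/top0.png

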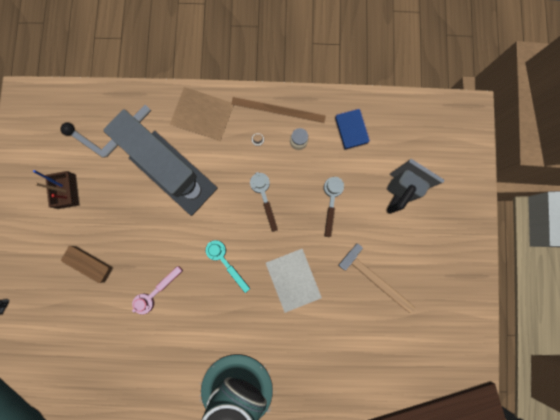

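```bash
cat > h.py <<'E'
import cv2,numpy as np
from workcell import monitor, imaging, bot
def ray(n,uv):
    p=imaging.camera_params(n)
    d=(np.array(uv,float)-[p["cx"],p["cy"]])/[p["fx"],p["fy"]]
    s=d.copy()
    for _ in range(20): s=d/(1+p["k1"]*(s@s))
    T=np.array(p["T"]); return T[:3,3],T[:3,:3]@np.r_[s,1]
def at(n,uv,z):
    o,d=ray(n,uv); return o+d*(z-o[2])/d[2]
def proj(n,P):
    p=imaging.camera_params(n);T=np.array(p["T"]); c=T[:3,:3].T@(np.array(P)-T[:3,3]); s=c[:2]/c[2]
    s=s*(1+p["k1"]*(s@s)); return s*[p["fx"],p["fy"]]+[p["cx"],p["cy"]]
E
python3 - <<'E'
import cv2,numpy as np
s=cv2.imread("pics/scene0.png");t=cv2.imread("pics/top0.png")
r=lambda im,x,y,w,h,f:cv2.resize(im[y:y+h,x:x+w],None,fx=f,fy=f,interpolation=cv2.INTER_CUBIC)
a=r(s,210,225,133,80,6)
b=r(t,240,160,133,80,6)[:]
cv2.imwrite("pics/hold.png",np.vstack([a[:,:],])); 
cv2.imwrite("pics/c1.png",np.vstack([r(s,210,225,160,80,3.75),r(t,235,165,160,80,3.75)]))
cv2.imwrite("pics/c2.png",np.hstack([r(s,325,130,110,125,3.6),r(t,100,100,125,125,3.2)[:,:][:450].copy() if 0 else cv2.resize(t[100:225,100:225],(400,450))]))
E
```

```text
(no output)
```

View pics/c1.png

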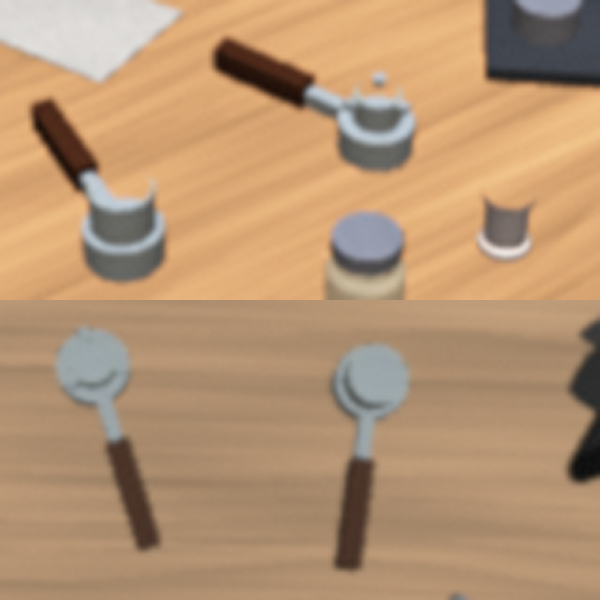

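View pics/c2.png

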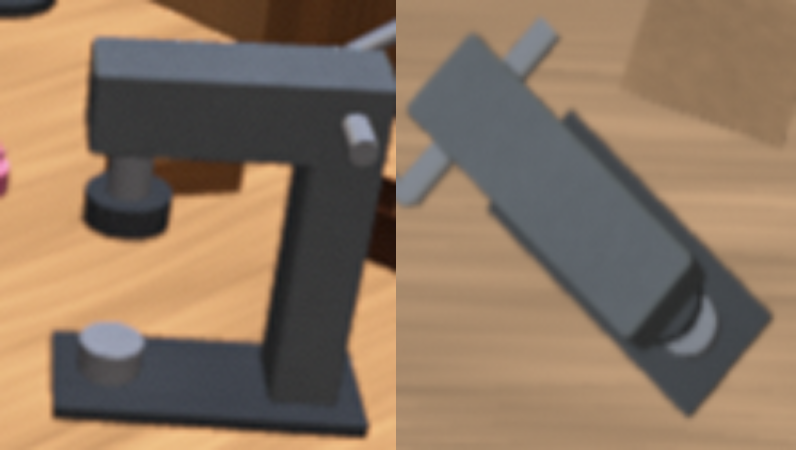

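Run:
```python
from h import *
from scipy.optimize import least_squares
np.set_printoptions(precision=4,suppress=True)
o=at("top",(259.8,182.9),.03); a=at("top",(266.5,202.3),.039); b=at("top",(274.5,231.1),.039)
print("holder",o,a,b,"ang",np.arctan2(*(b-a)[1::-1]),np.arctan2(*(b-o)[1::-1]), "lens",np.linalg.norm((a-o)[:2]),np.linalg.norm((b-o)[:2]))
print("scene body",at("scene",(210+375/3.75,225+135/3.75),.015))
print("plain",at("top",(235+370/3.75,165+82/3.75),.03),"spool",at("top",(258,139),.05),"jar",at("top",(300,138),.07))
th=np.linspace(0,2*np.pi,200)
def f(p,n,z,r):
    c=np.array([proj(n,(p[0]+r*np.cos(t),p[1]+r*np.sin(t),z)) for t in th]); return c
def res(p):
    c=f(p,"scene",.17,.036); d=f(p,"scene",.198,.036)
    return [c[:,0].min()-348.6,c[:,0].max()-372.2,c[:,1].max()-195.8,d[:,0].min()-348.6,d[:,0].max()-372.2]
r=least_squares(res,[.45,.12]);print("ring",r.x,r.fun)
print("anvil scene",at("scene",(355.8,224.7),.05))
e=[at("top",u,.015) for u in((154.4,131.1),(216.9,188.3),(129.4,157.8),(191.3,215.3))]
for x in e:print(x)
d=e[1]-e[0]+e[3]-e[2];print("press dir",np.arctan2(d[1],d[0]))
hc=[at("top",u,.30) for u in ((100+295/3.2,100+260/3.6),(100+235/3.2,100+335/3.6))];print("head front",hc)
an=f(r.x,"top",.05,.026);print("anvil top pred max",an.max(0))
print("to robot",np.arctan2(-r.x[1],-r.x[0]))
```

```text
holder [ 0.6192 -0.0511  0.03  ] [ 0.5598 -0.0732  0.039 ] [ 0.4745 -0.0996  0.039 ] ang -2.841656892854792 -2.818261325392961 lens 0.06342267425404098 0.15259410750821412
scene body [ 0.6249 -0.05    0.015 ]
plain [ 0.6142 -0.2749  0.03  ] spool [ 0.7494 -0.0418  0.05  ] jar [ 0.7512 -0.1669  0.07  ]Traceback (most recent call last):
  File "<stdin>", line 14, in <module>
    return func(*args, **kwargs)
    result = trf(vector_fun.fun, vector_fun.jac, x0, f0, J0, lb, ub, ftol, xtol,
                 gtol, max_nfev, x_scale, loss_function, tr_solver,
                 tr_options.copy(), verbose, callback=callback_wrapped)
    return trf_no_bounds(
        fun, jac, x0, f0, J0, ftol, xtol, gtol, max_nfev, x_scale,
        loss_function, tr_solver, tr_options, verbose, callback=callback)
    J = jac(x)
    self._update_jac()
    ~~~~~~~~~~~~~~~~^^
    self.J = self.jac_wrapped(xp_copy(self.x), f0=self.f)
             ~~~~~~~~~~~~~~~~^^^^^^^^^^^^^^^^^^^^^^^^^^^^
    J, dct = approx_derivative(
             ~~~~~~~~~~~~~~~~~^
        self.fun,
        ^^^^^^^^^
    ...<2 lines>...
      
[... 297 characters left out ...]
                            mf)
                             ^^^
    df = [f_eval - f0 for f_eval in f_evals]
                                    ^^^^^^^
    f = np.atleast_1d(self.fun(x, *self.args, **self.kwargs))
                      ~~~~~~~~^^^^^^^^^^^^^^^^^^^^^^^^^^^^^^
    return np.atleast_1d(self.fun(x))
                         ~~~~~~~~^^^
    return self.f(x, *self.args, **self.kwargs)
           ~~~~~~^^^^^^^^^^^^^^^^^^^^^^^^^^^^^^
  File "<stdin>", line 12, in res
  File "<stdin>", line 10, in f
  File "h.py", line 12, in proj
    p=imaging.camera_params(n);T=np.array(p["T"]); c=T[:3,:3].T@(np.array(P)-T[:3,3]); s=c[:2]/c[2]
ValueError: time passes only in moves, steps and waits
```

```bash
sed -i 's/imaging.camera_params(n)/CP(n)/; s/^def ray/import functools\nCP=functools.lru_cache(imaging.camera_params)\ndef ray/' h.py
python3 - <<'E'
from h import *
from scipy.optimize import least_squares
np.set_printoptions(precision=4,suppress=True)
th=np.linspace(0,2*np.pi,200)
def f(p,n,z,r): return np.array([proj(n,(p[0]+r*np.cos(t),p[1]+r*np.sin(t),z)) for t in th])
def res(p):
    c=f(p,"scene",.17,.036); d=f(p,"scene",.198,.036)
    return [c[:,0].min()-348.6,c[:,0].max()-372.2,c[:,1].max()-195.8,d[:,0].min()-348.6,d[:,0].max()-372.2]
r=least_squares(res,[.55,.12]);print("ring",r.x,r.fun)
print("anvil scene",at("scene",(355.8,224.7),.05))
e=[at("top",u,.015) for u in((154.4,131.1),(216.9,188.3),(129.4,157.8),(191.3,215.3))]
for x in e:print(x)
d=e[1]-e[0]+e[3]-e[2];print("press dir",np.arctan2(d[1],d[0]))
hc=[at("top",u,.30) for u in ((100+295/3.2,100+260/3.6),(100+235/3.2,100+335/3.6))];print("head front",hc)
for rr in (.022,.025,.03): print("anvil top pred max",f(r.x,"top",.05,rr).max(0),"obs 200.6,198.6")
print("ring top pred max",f(r.x,"top",.17,.036).max(0), f(r.x,"top",.198,.036).max(0))
print("to robot",np.arctan2(-r.x[1],-r.x[0]))
E
```

```text
ring [0.5888 0.1608] [-0.6654 -0.2487 -0.0494  0.1135  0.7899]
anvil scene [0.5967 0.1519 0.05  ]
[0.7745 0.2816 0.015 ]
[0.601  0.0794 0.015 ]
[0.688  0.3539 0.015 ]
[0.5161 0.1535 0.015 ]
press dir -2.2798655660743177
head front [array([0.5955, 0.1056, 0.3   ]), array([0.5436, 0.1481, 0.3   ])]
anvil top pred max [195.3829 197.1058] obs 200.6,198.6
anvil top pred max [196.3921 198.1099] obs 200.6,198.6
anvil top pred max [198.0742 199.7845] obs 200.6,198.6
ring top pred max [193.2537 196.3707] [191.457  194.9444]
to robot -2.874957621129317
```

```bash
cat > fit.py <<'E'
from h import *
from scipy.optimize import minimize
from scipy.ndimage import map_coordinates
th=np.linspace(0,2*np.pi,120)
def circ(n,p,z,r): return np.array([proj(n,(p[0]+r*np.cos(t),p[1]+r*np.sin(t),z)) for t in th])
def score(g,n,p,zs,r,sel=lambda c,m:np.ones(len(c),bool)):
    """mean step (outside minus inside brightness) over the silhouette of a cylinder"""
    h=cv2.convexHull(np.vstack([circ(n,p,z,r) for z in zs]).astype(np.float32))[:,0]
    h=np.vstack([h,h[:1]]); s=np.r_[0,np.cumsum(np.linalg.norm(np.diff(h,axis=0),axis=1))]
    u=np.arange(0,s[-1],.3); c=np.c_[np.interp(u,s,h[:,0]),np.interp(u,s,h[:,1])]
    m=c.mean(0); t=np.gradient(c,axis=0); nn=np.c_[t[:,1],-t[:,0]]; nn/=np.linalg.norm(nn,axis=1)[:,None]+1e-9
    nn*=np.sign(((c-m)*nn).sum(1))[:,None]; k=sel(c,m); c,nn=c[k],nn[k]
    v=lambda q:map_coordinates(g,[q[:,1],q[:,0]],order=1)
    return np.mean(v(c+.8*nn)-v(c-.8*nn))
E
python3 - <<'E'
from fit import *
s=cv2.imread("pics/scene0.png").astype(float).sum(2)/3; t=cv2.imread("pics/top0.png").astype(float).sum(2)/3
lowhalf=lambda c,m:(c[:,1]>m[1]-3)
def best(fn,x0):
    r=min((minimize(fn,np.array(x0)+np.r_[d,[0]*(len(x0)-2)],method="Nelder-Mead",options=dict(initial_simplex=None,xatol=1e-4)) for d in ([0,0],[.005,0],[0,.005],[-.005,0],[0,-.005])),key=lambda r:r.fun); return r.x,r.fun
print("ring scene",best(lambda p:-score(s,"scene",p,(.17,.198),.036,lowhalf),[.591,.158]))
for r in(.022,.024,.025,.026,.028,.03):
  print(r,"anvil scene",best(lambda p:score(s,"scene",p,(.05,),r),[.594,.156]),
   "top",best(lambda p:score(t,"top",p,(.05,),r,lambda c,m:((c-m)@[1,1]>0)),[.594,.156]))
print("lug body top",best(lambda p:score(t,"top",p,(.03,),.03,lambda c,m:(c[:,1]<m[1]+4)&(c[:,1]>m[1]-6)),[.6192,-.0511]))
print("lug body scene",best(lambda p:-score(s,"scene",p,(.0,.03),.03,lambda c,m:c[:,1]>m[1]),[.622,-.0511]),best(lambda p:score(s,"scene",p,(.0,.03),.03,lambda c,m:c[:,1]>m[1]),[.622,-.0511]))
big=lambda im,x,y,w,h,f:cv2.resize(im[y:y+h,x:x+w],None,fx=f,fy=f,interpolation=cv2.INTER_CUBIC)
cv2.imwrite("pics/c3.png",np.hstack([big(cv2.imread("pics/scene0.png"),335,165,50,75,8),big(cv2.imread("pics/top0.png"),165,155,50,75,8)]))
E
```

```text
ring scene (array([0.59059829, 0.15708789]), np.float64(-80.70221757625622))
0.022 anvil scene (array([0.59742963, 0.14787059]), np.float64(-27.31386301122515)) top (array([0.58701262, 0.14907828]), np.float64(-38.29392740917045))
0.024 anvil scene (array([0.59709247, 0.15077219]), np.float64(-29.103687613385375)) top (array([0.58868432, 0.15081169]), np.float64(-41.383896973104825))
0.025 anvil scene (array([0.59630858, 0.15164171]), np.float64(-29.885052654818207)) top (array([0.58943252, 0.15170953]), np.float64(-42.60649002383995))
0.026 anvil scene (array([0.5951892, 0.1520842]), np.float64(-30.741354636485607)) top (array([0.59016186, 0.15259036]), np.float64(-42.88189398229618))
0.028 anvil scene (array([0.59273592, 0.15441008]), np.float64(-31.39475375013746)) top (array([0.5917086, 0.1544646]), np.float64(-42.605421645829296))
0.03 anvil scene (array([0.59086403, 0.15609883]), np.float64(-29.47334307192188)) top (array([0.59337441, 0.15622364]), np.float64(-38.41289486409484))
lug body top (array([ 0.6214767 , -0.04902142]), np.float64(-12.54659207758672))
lug body scene (array([ 0.6199205 , -0.04708125]), np.float64(-46.44716309118553)) (array([ 0.71182329, -0.05293733]), np.float64(-10.806851092974656))
```

View pics/c3.png

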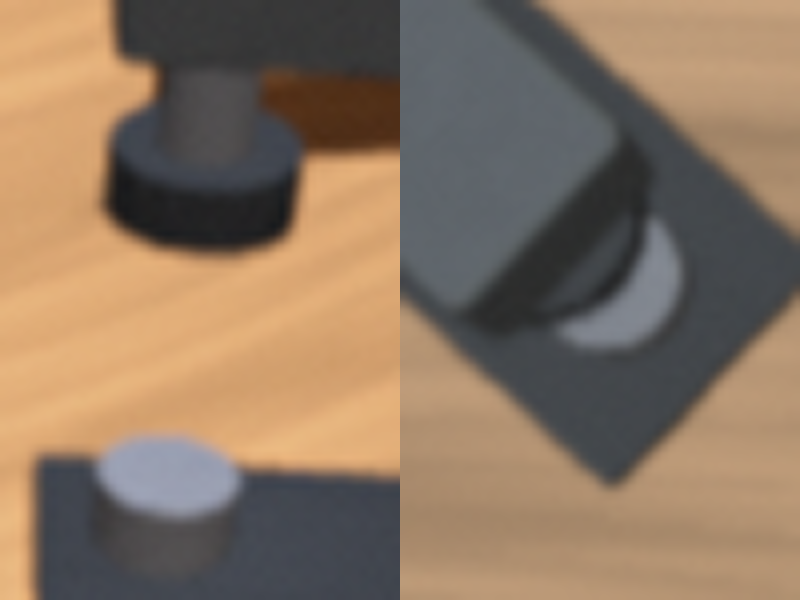

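```bash
cat > mv.py <<'E'
from h import *
from scipy.spatial.transform import Rotation as Ro
np.set_printoptions(precision=4,suppress=True)
AX=np.array([.591,.156]); L=.118
def st():
    s=monitor.read_state(); return s,np.array(s["tool_pos"]),Ro.from_rotvec(s["tcp_rot"])
def Rh(psi,sg=1):
    t=sg*np.array([-np.sin(psi),np.cos(psi),0]); x=np.array([0,0,-1.]); return Ro.from_matrix(np.c_[x,t,np.cross(x,t)])
def row(pos,R):
    s,p,Q=st(); return np.r_[Q.inv().apply(np.array(pos)-p),(Q.inv()*R).as_rotvec()]
def rep():
    s,p,Q=st(); M=Q.as_matrix(); print("t %.2f tcp"%s["time"],p,"y-dir %.3f tilt %.3f"%(np.arctan2(M[1,1],M[0,1]),np.arccos(-M[2,0])),"q",s["q"],"F",s["wrist_force"],"M",s["torque"],"w %.3f"%s["width"])
E
python3 - <<'E'
from mv import *
rep()
psi=-2.83; o=np.array([.620,-.050]); g=o+L*np.array([np.cos(psi),np.sin(psi)])
for sg in(1,-1): print(sg,g,row([*g,.12],Rh(psi,sg)))
E
```

```text
t 0.10 tcp [0.2822 0.6124 0.2301] y-dir 1.139 tilt 0.002 q [ 1.1021  0.2647  1.6053  0.      1.2737 -0.0369] F [-0.5586  0.1837  0.1449] M [ 0.0206  0.0557 -0.0137] w 1.003
1 [ 0.5077 -0.0862] [ 0.1111 -0.5399  0.4972  2.3982  0.0024  0.0011]
-1 [ 0.5077 -0.0862] [ 0.1111 -0.5399  0.4972 -0.7434 -0.0008  0.0019]
```

>>> jog_arm([
  [0.111,-0.54,0.497,2.398,0.002,0.001,100],
  [0.111,-0.54,0.497,2.398,0.002,0.001,100],
  [0.111,-0.54,0.497,2.398,0.002,0.001,100],
  [0.111,-0.54,0.497,2.398,0.002,0.001,100],
  [0.111,-0.54,0.497,2.398,0.002,0.001,100],
  [0.111,-0.54,0.497,2.398,0.002,0.001,100],
  [0.111,-0.54,0.497,2.398,0.002,0.001,100],
  [0.111,-0.54,0.497,2.398,0.002,0.001,100],
  [0.111,-0.54,0.497,2.398,0.002,0.001,100],
  [0.111,-0.54,0.497,2.398,0.002,0.001,100],
  [0.111,-0.54,0.497,2.398,0.002,0.001,100],
  [0.111,-0.54,0.497,2.398,0.002,0.001,100],
  [0.111,-0.54,0.497,2.398,0.002,0.001,100],
  [0.111,-0.54,0.497,2.398,0.002,0.001,100],
  [0.111,-0.54,0.497,2.398,0.002,0.001,100],
  [0.111,-0.54,0.497,2.398,0.002,0.001,100],
  [0.111,-0.54,0.497,2.398,0.002,0.001,100],
  [0.111,-0.54,0.497,2.398,0.002,0.001,100],
  [0.111,-0.54,0.497,2.398,0.002,0.001,100],
  [0.111,-0.54,0.497,2.398,0.002,0.001,60],
], force=110)

```text
time: 2.1
tool_pos: [0.5073, -0.0852, 0.1203]
tcp_rot: [2.051, 0.325, -2.051]
wrist_force: [0.0, 0.4, -0.2]
width: 0.855
```

Run:
```python
from mv import *
rep()
psi=-2.83; o=np.array([.620,-.050]); g=o+L*np.array([np.cos(psi),np.sin(psi)])
print(row([*g,.008],Rh(psi)))
cv2.imwrite("pics/s1.png",cv2.resize(imaging.read_camera("scene")[190:300,200:340],None,fx=4.5,fy=4.5,interpolation=cv2.INTER_CUBIC))
```

```text
t 2.10 tcp [ 0.5073 -0.0852  0.1203] y-dir -1.256 tilt 0.000 q [-0.2147  0.0595  2.0567 -0.0004  1.0252  1.0414] F [ 0.0017  0.384  -0.1633] M [-0.0056 -0.0005  0.0512] w 0.855
[ 0.1123  0.001  -0.0001  0.0033  0.     -0.0003]
```

View pics/s1.png

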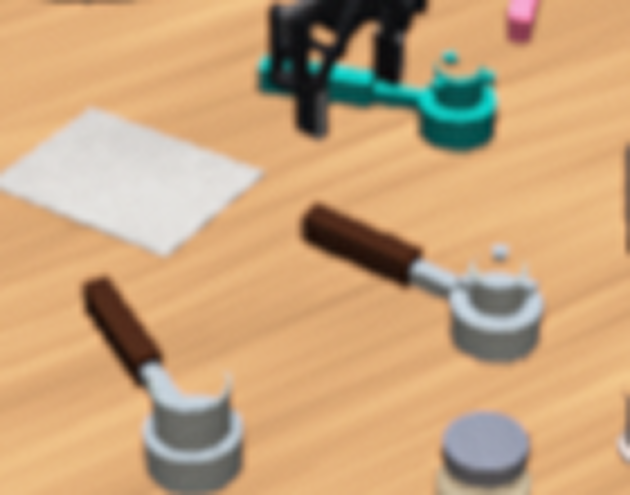

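>>> jog_arm([
  [0.05,0.001,0,0.003,0,0,60],
  [0.09,0.001,0,0.003,0,0,60],
  [0.112,0.001,0,0.003,0,0,60],
  [0.112,0.001,0,0.003,0,0,60],
  [0.112,0.001,0,0.003,0,0,0],
  [0.112,0.001,0,0.003,0,0,0],
  [0.112,0.001,0,0.003,0,0,0],
  [0.112,0.001,0,0.003,0,0,0],
  [0.112,0.001,0,0.003,0,0,0],
  [0.112,0.001,0,0.003,0,0,0],
], force=115)

```text
time: 3.15
tool_pos: [0.5094, -0.0864, 0.0099]
tcp_rot: [2.057, 0.321, -2.049]
wrist_force: [-0.9, 1.9, 6.9]
width: 0.211
```

>>> jog_arm([
  [-0.03,0,0,0,0,0,0],
  [-0.06,0,0,0,0,0,0],
  [-0.08,0,0,0,0,0,0],
  [-0.09,0,0,0,0,0,0],
  [-0.09,0,0,0,0,0,0],
])

```text
time: 3.65
tool_pos: [0.5094, -0.0867, 0.1007]
tcp_rot: [2.058, 0.32, -2.048]
wrist_force: [0.6, -0.5, -3.9]
width: 0.214
```

Run:
```python
from mv import *
rep(); s,p,Q=st()
psi=-2.83; g=AX+L*np.array([np.cos(psi),np.sin(psi)])
print(row([*g,.110],Rh(psi)))
```

```text
t 3.65 tcp [ 0.5094 -0.0867  0.1007] y-dir -1.259 tilt 0.005 q [-0.2166  0.0839  2.0715 -0.0003  0.9809  1.043 ] F [ 0.5635 -0.471  -3.9055] M [-0.113   0.3894  0.0179] w 0.214
[-0.0098 -0.206  -0.034  -0.0002 -0.0045 -0.0029]
```

>>> jog_arm([
  [-0.01,-0.03,-0.005,0,-0.0045,-0.003,0],
  [-0.01,-0.06,-0.01,0,-0.0045,-0.003,0],
  [-0.01,-0.09,-0.015,0,-0.0045,-0.003,0],
  [-0.01,-0.12,-0.02,0,-0.0045,-0.003,0],
  [-0.01,-0.15,-0.025,0,-0.0045,-0.003,0],
  [-0.01,-0.175,-0.03,0,-0.0045,-0.003,0],
  [-0.01,-0.195,-0.033,0,-0.0045,-0.003,0],
  [-0.01,-0.206,-0.034,0,-0.0045,-0.003,0],
  [-0.01,-0.206,-0.034,0,-0.0045,-0.003,0],
  [-0.01,-0.206,-0.034,0,-0.0045,-0.003,0],
  [-0.01,-0.206,-0.034,0,-0.0045,-0.003,0],
])

```text
time: 4.75
tool_pos: [0.4785, 0.1189, 0.1097]
tcp_rot: [2.053, 0.321, -2.055]
wrist_force: [0.3, -0.6, -4.4]
width: 0.212
```

Run:
```python
from fit import *
from mv import *
rep()
a=imaging.read_camera("scene");t=imaging.read_camera("top");cv2.imwrite("pics/s2raw.png",a);cv2.imwrite("pics/t2raw.png",t)
f=lambda im,x,y:cv2.resize(im[y:y+75,x:x+66],None,fx=6,fy=6,interpolation=cv2.INTER_CUBIC)
cv2.imwrite("pics/s2.png",np.hstack([f(a,320,165),f(t,165,155)]))
```

```text
t 4.75 tcp [0.4785 0.1189 0.1097] y-dir -1.260 tilt 0.001 q [ 0.1933  0.0321  2.1074 -0.0004  1.0031  1.4537] F [ 0.2785 -0.6106 -4.4199] M [-0.1369  0.3898 -0.0698] w 0.212
```

View pics/s2.png

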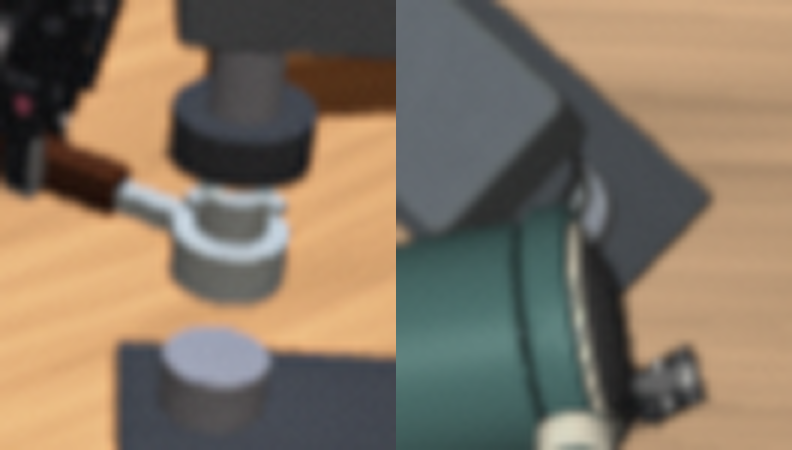

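Run:
```python
from fit import *
s=cv2.imread("pics/s2raw.png").astype(float).sum(2)/3
z=.0998
low=lambda c,m:(c[:,1]>m[1]+2)
lh=lambda c,m:(c[:,1]>m[1]-3)
for d in ([0,0],[.006,0],[0,.006],[-.006,0]):
  x0=np.array([.591,.156])+d
  r=minimize(lambda p:-score(s,"scene",p,(z,z+.03),.03,low),x0,method="Nelder-Mead");q=minimize(lambda p:-score(s,"scene",p,(.17,.198),.036,lh),x0,method="Nelder-Mead");print(r.x,r.fun,q.x,q.fun)
```

```text
[0.59066453 0.15709721] -46.84412434621146 [0.59027242 0.15749237] -84.97444919380507
[0.59067814 0.15709476] -46.84426128947717 [0.59027315 0.15748984] -84.97454704530861
[0.59067311 0.15709935] -46.844332933051184 [0.59027417 0.15749476] -84.97432776933209
[0.59067233 0.1570977 ] -46.84429830711486 [0.59027348 0.15749084] -84.97448908721148
```

>>> jog_arm([
  [-0.005,0,0,0,0,0,0],
  [-0.01,0,0,0,0,0,0],
  [-0.014,0,0,0,0,0,0],
  [-0.017,0,0,0,0,0,0],
  [-0.02,0,0,0,0,0,0],
  [-0.024,0,0,0,0,0,0],
  [-0.024,0,0,0,0,0,0],
])

```text
time: 5.55
tool_pos: [0.4784, 0.1189, 0.1341]
tcp_rot: [2.053, 0.321, -2.055]
wrist_force: [2.1, -0.1, -9.0]
width: 0.213
```

```bash
cat >> mv.py <<'E'
C=np.array([.5904,.1573])
def turn(dpsi,dz=0,n=None,grip=0):
    """rows: rigid rotation of tool about ram axis by dpsi (world +z), n steps, rounded"""
    n=n or max(1,int(np.ceil(abs(dpsi)/.06))); s,p,Q=st(); out=[]
    for k in range(1,n+1):
        W=Ro.from_rotvec([0,0,dpsi*k/n]); d=p-[*C,0]; q=W.apply(d)+[*C,dz*k/n]
        out.append([round(float(v),4) for v in np.r_[Q.inv().apply(q-p),(Q.inv()*W*Q).as_rotvec()]]+[grip])
    print(out)
E
python3 - <<'E'
from mv import *
rep()
turn(-.2);turn(.2)
cv2.imwrite("pics/s3raw.png",imaging.read_camera("scene"))
E
cat > ringz.py <<'E'
from fit import *
import sys
def ringz(a):
    s=a.astype(float).sum(2)/3
    lh=lambda c,m:(c[:,1]>m[1]-3)
    z=np.arange(-.004,.028,.002); v=[score(s,"scene",(.5903,.1575),(.17+k,.198+k),.036,lh) for k in z]; i=int(np.argmax(v)); print("ram %.3f"%z[i],"score %.0f"%v[i])
if __name__=="__main__": ringz(cv2.imread(sys.argv[1]))
E
python3 ringz.py pics/s2raw.png; python3 ringz.py pics/s3raw.png
```

```text
t 5.55 tcp [0.4784 0.1189 0.1341] y-dir -1.261 tilt 0.001 q [ 0.1932  0.0034  2.0862 -0.0003  1.053   1.454 ] F [ 2.1094 -0.1473 -8.9919] M [-0.3531  0.5724 -0.1113] w 0.213
[[-0.0, -0.0059, -0.0, 0.05, -0.0, -0.0001, 0], [-0.0, -0.0118, -0.0004, 0.1, -0.0, -0.0001, 0], [-0.0, -0.0177, -0.001, 0.15, -0.0, -0.0002, 0], [-0.0, -0.0236, -0.0019, 0.2, -0.0, -0.0002, 0]]
[[0.0, 0.0059, -0.0003, -0.05, 0.0, 0.0001, 0], [0.0, 0.0118, -0.0008, -0.1, 0.0, 0.0001, 0], [0.0, 0.0177, -0.0017, -0.15, 0.0, 0.0002, 0], [0.0, 0.0235, -0.0028, -0.2, 0.0, 0.0002, 0]]
ram 0.000 score 85
ram 0.004 score 72
```

>>> jog_arm([
  [0,0.0059,-0.0003,-0.05,0,0,0],
  [0,0.0118,-0.0008,-0.1,0,0,0],
  [0,0.0118,-0.0008,-0.1,0,0,0],
])

```text
time: 5.9
tool_pos: [0.482, 0.1078, 0.1332]
tcp_rot: [1.993, 0.416, -1.999]
wrist_force: [-0.2, 1.8, -7.5]
width: 0.212
```

>>> jog_arm([
  [0,0.0059,-0.0003,-0.05,0,0,0],
  [0,0.0118,-0.0008,-0.1,0,0,0],
  [0,0.0118,-0.0008,-0.1,0,0,0],
])

```text
time: 6.2
tool_pos: [0.4868, 0.0972, 0.1326]
tcp_rot: [1.931, 0.505, -1.94]
wrist_force: [0.1, 1.9, -8.2]
width: 0.214
```

>>> jog_arm([
  [-0.001,0.0059,-0.0003,-0.05,0,0,0],
  [-0.001,0.0118,-0.0008,-0.1,0,0,0],
  [-0.001,0.0118,-0.0008,-0.1,0,0,0],
])

```text
time: 6.5
tool_pos: [0.493, 0.0874, 0.1333]
tcp_rot: [1.87, 0.589, -1.88]
wrist_force: [-0.1, 0.9, -8.6]
width: 0.214
```

```bash
python3 - <<'E'
from mv import *
rep(); s,p,Q=st()
a=imaging.read_camera("scene");cv2.imwrite("pics/s4raw.png",a)
E
python3 ringz.py pics/s4raw.png
```

```text
t 6.50 tcp [0.493  0.0874 0.1333] y-dir -0.963 tilt 0.005 q [0.1256 0.0222 2.0688 0.0003 1.056  1.0886] F [-0.1202  0.9236 -8.6414] M [-0.3096  0.5231  0.1008] w 0.214
ram 0.004 score 72
```

>>> jog_arm([
  [-0.0005,0.0059,-0.0003,-0.05,0,0,0],
  [-0.0005,0.0118,-0.0008,-0.1,0,0,0],
  [-0.0005,0.0118,-0.0008,-0.1,0,0,0],
])

```text
time: 6.85
tool_pos: [0.5003, 0.0785, 0.1337]
tcp_rot: [1.808, 0.668, -1.818]
wrist_force: [0.5, 2.7, -8.0]
width: 0.218
```

>>> jog_arm([
  [-0.0005,0.0059,-0.0003,-0.05,0,0,0],
  [-0.0005,0.0118,-0.0008,-0.1,0,0,0],
  [-0.0005,0.0118,-0.0008,-0.1,0,0,0],
])

```text
time: 7.15
tool_pos: [0.5085, 0.0702, 0.1341]
tcp_rot: [1.744, 0.744, -1.754]
wrist_force: [-0.3, 2.0, -7.9]
width: 0.215
```

```bash
cat >> mv.py <<'E'
def abst(psi,z,C=C):
    "tool row for holder angle psi (geometric), TCP height z"
    print("psi",psi,np.round(row([*(C+.1185*np.array([np.cos(psi),np.sin(psi)])),z],Rh(psi-.018)),4).tolist())
def hold():
    s,p,Q=st(); M=Q.as_matrix(); psi=np.arctan2(M[1,1],M[0,1])-np.pi/2+.018
    print("psi %.3f"%psi,"centre",p[:2]-.1185*np.array([np.cos(psi),np.sin(psi)]))
    w=p-[*C,0]; F=np.array(s["wrist_force"]); Mw=s["torque"]; print("twist at ram axis Mz about", Mw[2]+w[0]*F[1]-w[1]*F[0])
E
python3 - <<'E'
from mv import *
rep();hold()
for a in(-2.25,-2.2,): abst(a,.136)
E
```

```text
t 7.15 tcp [0.5085 0.0702 0.1341] y-dir -0.768 tilt 0.006 q [0.0885 0.0457 2.0429 0.0002 1.0587 0.8565] F [-0.3187  1.9658 -7.8508] M [-0.3981  0.404   0.0504] w 0.215
psi -2.321 centre [0.5893 0.1569]
twist at ram axis Mz about -0.13846522115431587
psi -2.25 [-0.0019, 0.0089, -0.0015, -0.0709, 0.0041, 0.0041]
psi -2.2 [-0.002, 0.0148, -0.0022, -0.1209, 0.0039, 0.0042]
```

>>> jog_arm([
  [-0.002,0.0089,-0.0015,-0.071,0.004,0.004,0],
  [-0.002,0.0148,-0.0022,-0.121,0.004,0.004,0],
  [-0.002,0.0148,-0.0022,-0.121,0.004,0.004,0],
])

```text
time: 7.45
tool_pos: [0.5201, 0.0614, 0.1357]
tcp_rot: [1.668, 0.829, -1.671]
wrist_force: [-0.4, 1.2, -9.1]
width: 0.213
```

>>> jog_arm([
  [-0.0005,0.0059,-0.0003,-0.05,0,0,0],
  [-0.0005,0.0118,-0.0008,-0.1,0,0,0],
  [-0.0005,0.0118,-0.0008,-0.1,0,0,0],
])

```text
time: 7.75
tool_pos: [0.5294, 0.055, 0.1358]
tcp_rot: [1.601, 0.896, -1.605]
wrist_force: [-0.7, 0.5, -8.6]
width: 0.214
```

>>> jog_arm([
  [-0.0005,0.0059,-0.0003,-0.05,0,0,0],
  [-0.0005,0.0118,-0.0008,-0.1,0,0,0],
  [-0.0005,0.0118,-0.0008,-0.1,0,0,0],
])

```text
time: 8.05
tool_pos: [0.5396, 0.0496, 0.1361]
tcp_rot: [1.533, 0.96, -1.539]
wrist_force: [-0.2, 0.9, -8.6]
width: 0.212
```

>>> jog_arm([
  [-0.0005,0.0059,-0.0003,-0.05,0,0,0],
  [-0.0005,0.0118,-0.0008,-0.1,0,0,0],
  [-0.0005,0.0118,-0.0008,-0.1,0,0,0],
])

```text
time: 8.35
tool_pos: [0.5504, 0.0453, 0.1364]
tcp_rot: [1.465, 1.02, -1.47]
wrist_force: [-0.9, 1.8, -7.7]
width: 0.211
```

```bash
python3 - <<'E'
from mv import *
rep();hold()
for a in(-1.85,-1.8,-1.75,-2,-2.5,-2.8,-2.9): abst(a,.136)
a=imaging.read_camera("scene");cv2.imwrite("pics/s5raw.png",a)
cv2.imwrite("pics/s5.png",cv2.resize(a[165:240,310:400],None,fx=8,fy=8,interpolation=cv2.INTER_CUBIC))
E
python3 ringz.py pics/s5raw.png
```

```text
t 8.35 tcp [0.5504 0.0453 0.1364] y-dir -0.357 tilt 0.004 q [ 0.0375  0.1149  1.9632 -0.0008  1.0669  0.3949] F [-0.8872  1.7697 -7.6621] M [-0.6656  0.255   0.0017] w 0.211
psi -1.910 centre [0.5898 0.157 ]
twist at ram axis Mz about -0.16849599137237964
psi -1.85 [0.0004, 0.0076, -0.0008, -0.0599, 0.0019, 0.0029]
psi -1.8 [0.0004, 0.0135, -0.0014, -0.1099, 0.0018, 0.003]
psi -1.75 [0.0004, 0.0193, -0.0023, -0.1599, 0.0018, 0.003]
psi -2 [0.0005, -0.0102, -0.0007, 0.0901, 0.0021, 0.0028]
psi -2.5 [0.0006, -0.0658, -0.0193, 0.5901, 0.0028, 0.0022]
psi -2.8 [0.0006, -0.0924, -0.0427, 0.8901, 0.0031, 0.0018]
psi -2.9 [0.0006, -0.0996, -0.0522, 0.9901, 0.0033, 0.0017]
ram 0.008 score 69
```

View pics/s5.png

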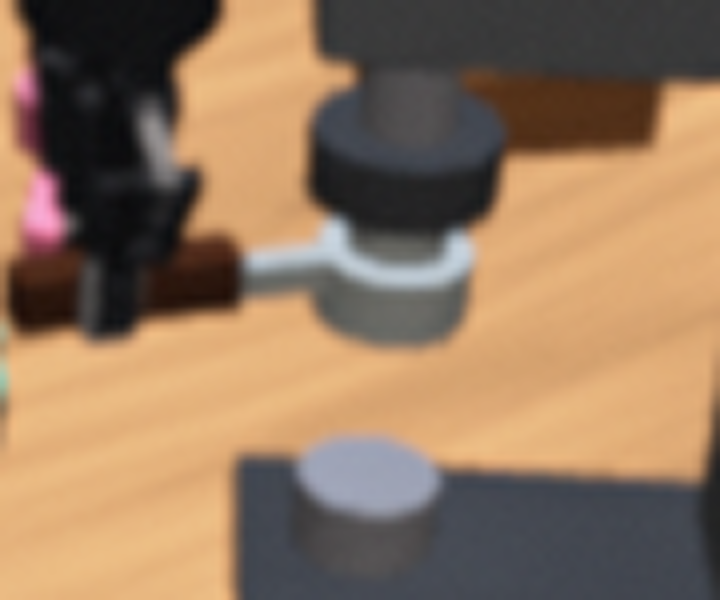

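Run:
```python
from mv import *
s,p,Q=st(); out=[]
for k,a in enumerate(np.linspace(-1.91,-2.8,8)):
    out.append([round(float(v),4) for v in row([*(C+.1185*np.array([np.cos(a),np.sin(a)])),.119 ],Rh(a-.018))]+[0])
print(out)
```

```text
[[0.0174, 0.0006, -0.0005, -0.0006, 0.002, 0.0028, 0], [0.0175, -0.0144, -0.0012, 0.1265, 0.0022, 0.0027, 0], [0.0175, -0.0292, -0.0038, 0.2537, 0.0023, 0.0026, 0], [0.0175, -0.0436, -0.0082, 0.3808, 0.0025, 0.0024, 0], [0.0176, -0.0573, -0.0144, 0.5079, 0.0027, 0.0023, 0], [0.0176, -0.0701, -0.0224, 0.6351, 0.0028, 0.0021, 0], [0.0176, -0.0818, -0.0318, 0.7622, 0.003, 0.0019, 0], [0.0176, -0.0923, -0.0427, 0.8894, 0.0031, 0.0018, 0]]
```

>>> jog_arm([
  [0.009,0.0006,-0.0005,-0.0006,0.002,0.0028,0],
  [0.0174,0.0006,-0.0005,-0.0006,0.002,0.0028,0],
  [0.0175,-0.0144,-0.0012,0.1265,0.0022,0.0027,0],
  [0.0175,-0.0292,-0.0038,0.2537,0.0023,0.0026,0],
  [0.0175,-0.0436,-0.0082,0.3808,0.0025,0.0024,0],
  [0.0176,-0.0573,-0.0144,0.5079,0.0027,0.0023,0],
  [0.0176,-0.0701,-0.0224,0.6351,0.0028,0.0021,0],
  [0.0176,-0.0818,-0.0318,0.7622,0.003,0.0019,0],
  [0.0176,-0.0923,-0.0427,0.8894,0.0031,0.0018,0],
  [0.0176,-0.0923,-0.0427,0.8894,0.0031,0.0018,0],
  [0.012,-0.0923,-0.0427,0.8894,0.0031,0.0018,0],
  [0.007,-0.0923,-0.0427,0.8894,0.0031,0.0018,0],
  [0.003,-0.0923,-0.0427,0.8894,0.0031,0.0018,0],
  [0.0006,-0.0923,-0.0427,0.8894,0.0031,0.0018,0],
  [0.0006,-0.0923,-0.0427,0.8894,0.0031,0.0018,0],
])

```text
time: 9.9
tool_pos: [0.4786, 0.1173, 0.136]
tcp_rot: [2.046, 0.334, -2.047]
wrist_force: [1.8, 1.3, -8.4]
width: 0.214
```

Run:
```python
from mv import *
rep();hold()
for a in(-2.85,-2.9): abst(a,.136)
```

```text
t 9.90 tcp [0.4786 0.1173 0.136 ] y-dir -1.247 tilt 0.001 q [ 0.1898  0.0006  2.0853 -0.      1.0563  1.4371] F [ 1.8395  1.2774 -8.4047] M [-0.1429  0.7292  0.0666] w 0.214
psi -2.800 centre [0.5903 0.157 ]
twist at ram axis Mz about -0.0026641352438510346
psi -2.85 [-0.0, -0.0062, -0.0002, 0.0499, 0.0006, 0.0]
psi -2.9 [-0.0, -0.0121, -0.0006, 0.0999, 0.0006, 0.0]
```

>>> jog_arm([
  [-0.0003,-0.0062,-0.0002,0.05,0.0003,0,0],
  [-0.0003,-0.0121,-0.0006,0.1,0.0003,0,0],
  [-0.0003,-0.0121,-0.0006,0.1,0.0003,0,0],
])

```text
time: 10.2
tool_pos: [0.4747, 0.1285, 0.1357]
tcp_rot: [2.101, 0.235, -2.105]
wrist_force: [0.1, -2.5, -8.1]
width: 0.214
```

>>> jog_arm([
  [-0.0003,-0.0059,-0.0001,0.05,0,0,0],
  [-0.0003,-0.0119,-0.0005,0.1,0,0,0],
  [-0.0003,-0.0119,-0.0005,0.1,0,0,0],
])

```text
time: 10.5
tool_pos: [0.472, 0.1399, 0.1355]
tcp_rot: [2.153, 0.133, -2.16]
wrist_force: [0.3, -1.1, -8.1]
width: 0.216
```

>>> jog_arm([
  [-0.0003,-0.0059,-0.0001,0.05,0,0,0],
  [-0.0003,-0.0119,-0.0005,0.1,0,0,0],
  [-0.0003,-0.0119,-0.0005,0.1,0,0,0],
])

```text
time: 10.8
tool_pos: [0.4708, 0.1514, 0.1354]
tcp_rot: [2.203, 0.026, -2.212]
wrist_force: [-0.0, -1.8, -8.1]
width: 0.215
```

>>> jog_arm([
  [-0.0005,-0.0059,-0.0001,0.05,0,0,0],
  [-0.0005,-0.0119,-0.0005,0.1,0,0,0],
  [-0.0005,-0.0119,-0.0005,0.1,0,0,0],
])

```text
time: 11.1
tool_pos: [0.4709, 0.1629, 0.1356]
tcp_rot: [-2.182, 0.082, 2.191]
wrist_force: [1.9, -3.4, -9.2]
width: 0.213
```

>>> jog_arm([
  [-0.0005,-0.0059,-0.0001,0.05,0,0,0],
  [-0.0005,-0.0119,-0.0005,0.1,0,0,0],
  [-0.0005,-0.0119,-0.0005,0.1,0,0,0],
])

```text
time: 11.4
tool_pos: [0.4725, 0.1745, 0.136]
tcp_rot: [-2.13, 0.185, 2.139]
wrist_force: [0.3, -3.4, -8.5]
width: 0.215
```

```bash
python3 - <<'E'
from mv import *
rep();hold()
for a in(-3.35,-3.4): abst(a,.136)
a=imaging.read_camera("scene");cv2.imwrite("pics/s6raw.png",a)
E
python3 ringz.py pics/s6raw.png
```

```text
t 11.40 tcp [0.4725 0.1745 0.136 ] y-dir -1.740 tilt 0.005 q [ 0.3055  0.0248  2.0607 -0.0019  1.0612  2.0468] F [ 0.3356 -3.3904 -8.5074] M [-0.2207  0.7511 -0.1843] w 0.215
psi -3.293 centre [0.5896 0.1566]
twist at ram axis Mz about 0.20972958037651135
psi -3.35 [-0.0, -0.0075, -0.0007, 0.0569, 0.0036, -0.0039]
psi -3.4 [-0.0, -0.0134, -0.0011, 0.1069, 0.0035, -0.004]
ram 0.006 score 59
```

```bash
cat > bodyfit.py <<'E'
from fit import *
e1=np.array([.5649,.8252]);e1/=np.linalg.norm(e1);e2=np.array([-.8252,.5649]);e2/=np.linalg.norm(e2)
low=lambda c,m:(c[:,1]>m[1]+2); lh=lambda c,m:(c[:,1]>m[1]-1)
def run(img,psi,tcp,z0):
    s=img.astype(float).sum(2)/3; c0=np.array(tcp)-.1185*np.array([np.cos(psi),np.sin(psi)])
    F=lambda p:-score(s,"scene",c0+p[0]*e1,(z0+p[1],z0+p[1]+.03),.03,low)
    b=min((minimize(F,[a,d],method="Nelder-Mead",options=dict(initial_simplex=[[a,d],[a+.003,d],[a,d+.003]])) for a in(0,.003) for d in (0,-.004)),key=lambda r:r.fun)
    G=lambda p:-score(s,"scene",np.array([.5903,.1575])+p[0]*e1,(.17+p[1],.198+p[1]),.036,lh)
    g=min((minimize(G,[0,d],method="Nelder-Mead",options=dict(initial_simplex=[[0,d],[.003,d],[0,d+.003]])) for d in(0,.005,.01)),key=lambda r:r.fun)
    ringc=np.array([.5903,.1575])+g.x[0]*e1; bc=c0+b.x[0]*e1
    print("nominal axis",c0,"body lateral %.4f z err %.4f (fit %.0f)"%(*b.x,-b.fun),"ring lateral %.4f ram %.4f (%.0f)"%(*g.x,-g.fun),"body-ring lateral %.4f"%((bc-ringc)@e1),"lugs over mouth %.4f"%(z0+b.x[1]+.051-.17-g.x[1]))
E
python3 - <<'E'
from bodyfit import *
np.set_printoptions(precision=4,suppress=True)
for f,psi,t in(("s2raw",-2.813,(.4785,.1189,.1097)),("s3raw",-2.814,(.4784,.1189,.1341)),("s4raw",-2.516,(.493,.0874,.1333)),("s5raw",-1.91,(.5504,.0453,.1364)),("s6raw",-3.293,(.4725,.1745,.136))):
    run(cv2.imread(f"pics/{f}.png"),psi,t[:2],t[2]-.0099)
E
```

```text
nominal axis [0.5907 0.1571] body lateral -0.0000 z err -0.0000 (fit 47) ring lateral -0.0000 ram 0.0001 (88) body-ring lateral -0.0001 lugs over mouth -0.0193
nominal axis [0.5906 0.157 ] body lateral -0.0008 z err -0.0014 (fit 52) ring lateral 0.0000 ram 0.0050 (76) body-ring lateral -0.0010 lugs over mouth -0.0012
nominal axis [0.5891 0.1568] body lateral 0.0001 z err -0.0014 (fit 51) ring lateral 0.0001 ram 0.0040 (75) body-ring lateral -0.0013 lugs over mouth -0.0010
nominal axis [0.5898 0.157 ] body lateral 0.0006 z err -0.0012 (fit 49) ring lateral 0.0000 ram 0.0073 (73) body-ring lateral -0.0001 lugs over mouth -0.0010
nominal axis [0.5896 0.1566] body lateral -0.0015 z err -0.0012 (fit 51) ring lateral 0.0002 ram 0.0058 (65) body-ring lateral -0.0028 lugs over mouth 0.0001
```

```bash
sed -i 's/^C=np.*/C=np.array([.5904,.1575])/' mv.py
cat > nxt.py <<'E'
import sys
from mv import *
from bodyfit import run
rep();hold(); s,p,Q=st(); M=Q.as_matrix(); psi=np.arctan2(M[1,1],M[0,1])-np.pi/2+.018
run(imaging.read_camera("scene"),psi,p[:2],p[2]-.0099)
z=float(sys.argv[1])
for d in map(float,sys.argv[2:]): abst(round(psi+d,3),z)
E
python3 nxt.py .135 0 .05 .1 .15
```

```text
t 11.45 tcp [0.4725 0.1744 0.1361] y-dir -1.740 tilt 0.005 q [ 0.3054  0.0246  2.0608 -0.002   1.0612  2.046 ] F [ 0.2108 -1.7497 -8.588 ] M [-0.1579  0.7411 -0.1465] w 0.212
psi -3.292 centre [0.5896 0.1566]
twist at ram axis Mz about 0.056269367203487325
nominal axis [0.5896 0.1566] body lateral -0.0014 z err -0.0013 (fit 52) ring lateral 0.0002 ram 0.0058 (65) body-ring lateral -0.0027 lugs over mouth 0.0001
psi -3.292 [0.0011, -0.001, -0.0006, -0.0008, 0.0036, -0.0037]
psi -3.242 [0.0011, 0.005, -0.0009, -0.0508, 0.0037, -0.0036]
psi -3.192 [0.0011, 0.0109, -0.0014, -0.1008, 0.0038, -0.0035]
psi -3.142 [0.0012, 0.0167, -0.0023, -0.1508, 0.0039, -0.0034]
```

>>> jog_arm([
  [0.0005,-0.0022,-0.0006,-0.001,0.0036,-0.0037,0],
  [0.0005,-0.0022,-0.0006,0.02,0.0036,-0.0037,0],
  [0.0005,-0.0022,-0.0006,0,0.0036,-0.0037,0],
])

```text
time: 11.8
tool_pos: [0.4742, 0.1765, 0.1364]
tcp_rot: [-2.135, 0.18, 2.131]
wrist_force: [-1.0, -5.8, -3.5]
width: 0.212
```

```bash
python3 nxt.py .135 0 .05 .1 .15
```

```text
t 11.80 tcp [0.4742 0.1765 0.1364] y-dir -1.740 tilt 0.002 q [ 0.3074  0.0242  2.0605 -0.0005  1.055   2.0472] F [-1.0162 -5.7815 -3.5173] M [-0.6625  0.5313 -0.7744] w 0.212
psi -3.292 centre [0.5914 0.1587]
twist at ram axis Mz about -0.08354812748577471
nominal axis [0.5914 0.1587] body lateral -0.0018 z err -0.0002 (fit 52) ring lateral 0.0001 ram -0.0010 (83) body-ring lateral -0.0003 lugs over mouth 0.0083
psi -3.292 [0.0014, 0.001, 0.0008, 0.001, -0.0018, -0.0004]
psi -3.242 [0.0014, 0.0069, 0.0005, -0.049, -0.0018, -0.0004]
psi -3.192 [0.0015, 0.0128, -0.0, -0.099, -0.0018, -0.0005]
psi -3.142 [0.0015, 0.0186, -0.0009, -0.149, -0.0018, -0.0005]
```

>>> jog_arm([
  [0,0.0012,0.0005,0,-0.0018,0,0],
  [-0.004,0.0012,0.0005,0,-0.0018,0,0],
  [-0.008,0.0012,0.0005,0,-0.0018,0,0],
  [-0.011,0.0012,0.0005,0,-0.0018,0,0],
  [-0.0145,0.0012,0.0005,0,-0.0018,0,0],
  [-0.0145,0.0012,0.0005,0,-0.0018,0,0],
])

```text
time: 12.45
tool_pos: [0.4737, 0.1752, 0.1514]
tcp_rot: [-2.135, 0.179, 2.134]
wrist_force: [2.1, 0.5, -7.5]
width: 0.213
```

```bash
sed -i 's/\.1185/.1178/g; s/\.018/.005/g' mv.py bodyfit.py nxt.py; python3 nxt.py .152 0 .05 .1 .15 .2
```

```text
t 12.45 tcp [0.4737 0.1752 0.1514] y-dir -1.738 tilt 0.001 q [ 0.3051  0.0074  2.0475 -0.0001  1.0863  2.0431] F [ 2.0799  0.513  -7.5442] M [0.1883 0.5481 0.1206] w 0.213
psi -3.304 centre [0.5899 0.1562]
twist at ram axis Mz about 0.0238018210059106
nominal axis [0.5899 0.1562] body lateral 0.0008 z err -0.0009 (fit 51) ring lateral 0.0000 ram 0.0054 (66) body-ring lateral -0.0005 lugs over mouth 0.0162
psi -3.304 [-0.0009, -0.0014, -0.0003, 0.0003, -0.0005, 0.0001]
psi -3.254 [-0.0009, 0.0045, -0.0004, -0.0497, -0.0005, 0.0001]
psi -3.204 [-0.0009, 0.0104, -0.0009, -0.0997, -0.0005, 0.0001]
psi -3.154 [-0.0009, 0.0162, -0.0017, -0.1497, -0.0005, 0.0]
psi -3.104 [-0.0009, 0.022, -0.0027, -0.1997, -0.0005, 0.0]
```

Run:
```python
from mv import *
turn(.5,.001,n=8)
```

```text
[[-0.0001, 0.0074, -0.0004, -0.0625, -0.0, -0.0, 0], [-0.0003, 0.0147, -0.0012, -0.125, -0.0, -0.0001, 0], [-0.0004, 0.022, -0.0024, -0.1875, -0.0, -0.0001, 0], [-0.0005, 0.0291, -0.0042, -0.25, -0.0, -0.0001, 0], [-0.0006, 0.0362, -0.0063, -0.3125, -0.0, -0.0002, 0], [-0.0007, 0.0431, -0.0089, -0.375, -0.0, -0.0002, 0], [-0.0009, 0.0498, -0.0119, -0.4375, -0.0, -0.0002, 0], [-0.001, 0.0564, -0.0154, -0.5, -0.0, -0.0003, 0]]
```

>>> jog_arm([
  [-0.0005,0.0074,-0.0004,-0.0625,0,0,0],
  [-0.001,0.0147,-0.0012,-0.125,0,0,0],
  [-0.001,0.0147,-0.0012,-0.125,0,0,0],
])

```text
time: 12.8
tool_pos: [0.4721, 0.1604, 0.1518]
tcp_rot: [-2.2, 0.046, 2.2]
wrist_force: [1.7, 1.3, -7.0]
width: 0.213
```

```bash
cat >> nxt.py <<'E'
turn(.05,0,1);turn(.1,0,2);turn(.4,0,7)
E
python3 nxt.py .152
```

```text
t 12.80 tcp [0.4721 0.1604 0.1518] y-dir -1.613 tilt 0.000 q [ 0.2773 -0.0054  2.0594  0.0002  1.0876  1.8902] F [ 1.6617  1.2604 -6.9695] M [0.1979 0.684  0.1431] w 0.213
psi -3.179 centre [0.5898 0.156 ]
twist at ram axis Mz about -0.010760805384434136
nominal axis [0.5898 0.156 ] body lateral 0.0010 z err -0.0006 (fit 50) ring lateral -0.0000 ram 0.0058 (65) body-ring lateral -0.0005 lugs over mouth 0.0164
[[-0.0, 0.0059, -0.0003, -0.05, -0.0, 0.0, 0]]
[[-0.0, 0.0059, -0.0003, -0.05, -0.0, 0.0, 0], [-0.0, 0.0118, -0.0008, -0.1, -0.0, 0.0, 0]]
[[-0.0, 0.0068, -0.0003, -0.0571, -0.0, 0.0, 0], [-0.0, 0.0135, -0.001, -0.1143, -0.0, 0.0, 0], [-0.0, 0.0202, -0.0021, -0.1714, -0.0, 0.0, 0], [-0.0, 0.0268, -0.0036, -0.2286, -0.0001, 0.0001, 0], [-0.0, 0.0333, -0.0054, -0.2857, -0.0001, 0.0001, 0], [-0.0, 0.0397, -0.0076, -0.3429, -0.0001, 0.0001, 0], [-0.0, 0.0459, -0.0102, -0.4, -0.0001, 0.0001, 0]]
```

>>> jog_arm([
  [-0.0005,0.0059,-0.0003,-0.05,0,0,0],
  [-0.0005,0.0118,-0.0008,-0.1,0,0,0],
  [-0.0005,0.0118,-0.0008,-0.1,0,0,0],
])

```text
time: 13.15
tool_pos: [0.472, 0.1488, 0.152]
tcp_rot: [2.193, 0.061, -2.195]
wrist_force: [0.6, 2.4, -8.1]
width: 0.215
```

```bash
python3 nxt.py .152
```

```text
t 13.15 tcp [0.472  0.1488 0.152 ] y-dir -1.516 tilt 0.001 q [ 0.2546 -0.0122  2.0657  0.0007  1.089   1.7701] F [ 0.6153  2.3889 -8.1119] M [0.1497 0.6696 0.195 ] w 0.215
psi -3.082 centre [0.5896 0.1559]
twist at ram axis Mz about -0.08239400373607288
nominal axis [0.5896 0.1559] body lateral 0.0012 z err -0.0009 (fit 51) ring lateral -0.0001 ram 0.0060 (65) body-ring lateral -0.0004 lugs over mouth 0.0162
[[-0.0, 0.0059, -0.0003, -0.05, -0.0, 0.0001, 0]]
[[-0.0, 0.0059, -0.0003, -0.05, -0.0, 0.0001, 0], [-0.0, 0.0118, -0.0008, -0.1, -0.0, 0.0001, 0]]
[[-0.0, 0.0068, -0.0003, -0.0571, -0.0, 0.0001, 0], [-0.0, 0.0135, -0.001, -0.1143, -0.0001, 0.0001, 0], [-0.0, 0.0202, -0.0021, -0.1714, -0.0001, 0.0002, 0], [-0.0, 0.0268, -0.0036, -0.2286, -0.0001, 0.0002, 0], [-0.0, 0.0334, -0.0054, -0.2857, -0.0001, 0.0003, 0], [-0.0, 0.0398, -0.0076, -0.3429, -0.0002, 0.0004, 0], [-0.0, 0.046, -0.0102, -0.4, -0.0002, 0.0004, 0]]
```

>>> jog_arm([
  [-0.0003,0.0068,-0.0003,-0.057,0,0,0],
  [-0.0003,0.0135,-0.001,-0.114,0,0,0],
  [-0.0003,0.0202,-0.0021,-0.171,0,0,0],
  [-0.0003,0.0268,-0.0036,-0.229,0,0,0],
  [-0.0003,0.0268,-0.0036,-0.229,0,0,0],
])

```text
time: 13.7
tool_pos: [0.4769, 0.1223, 0.1521]
tcp_rot: [2.069, 0.294, -2.073]
wrist_force: [0.7, 2.3, -8.1]
width: 0.215
```

```bash
python3 nxt.py .152
```

```text
t 13.70 tcp [0.4769 0.1223 0.1521] y-dir -1.290 tilt 0.002 q [ 0.2001 -0.017   2.0702  0.0007  1.0901  1.4893] F [ 0.7279  2.3383 -8.1328] M [-0.0462  0.7266  0.1626] w 0.215
psi -2.855 centre [0.5899 0.1556]
twist at ram axis Mz about -0.0773451046114498
nominal axis [0.5899 0.1556] body lateral 0.0010 z err -0.0008 (fit 50) ring lateral 0.0000 ram 0.0058 (66) body-ring lateral -0.0008 lugs over mouth 0.0166
[[-0.0, 0.0059, -0.0003, -0.05, -0.0, 0.0001, 0]]
[[-0.0, 0.0059, -0.0003, -0.05, -0.0, 0.0001, 0], [-0.0, 0.0119, -0.0008, -0.1, -0.0001, 0.0002, 0]]
[[-0.0, 0.0068, -0.0003, -0.0571, -0.0, 0.0001, 0], [-0.0, 0.0135, -0.001, -0.1143, -0.0001, 0.0002, 0], [-0.0, 0.0202, -0.0021, -0.1714, -0.0001, 0.0003, 0], [-0.0, 0.0269, -0.0036, -0.2286, -0.0002, 0.0004, 0], [-0.0, 0.0334, -0.0054, -0.2857, -0.0002, 0.0005, 0], [-0.0, 0.0398, -0.0076, -0.3429, -0.0003, 0.0006, 0], [-0.0001, 0.0461, -0.0102, -0.4, -0.0003, 0.0007, 0]]
```

>>> jog_arm([
  [-0.0003,0.0065,-0.0003,-0.05,0,0,0],
  [-0.0003,0.0122,-0.0008,-0.1,0,0,0],
  [-0.0003,0.0182,-0.0017,-0.15,0,0,0],
  [-0.0003,0.0182,-0.0017,-0.15,0,0,0],
])

```text
time: 14.15
tool_pos: [0.483, 0.1055, 0.1521]
tcp_rot: [1.982, 0.432, -1.988]
wrist_force: [0.1, 0.8, -8.9]
width: 0.211
```

>>> jog_arm([
  [-0.0003,0.0059,-0.0003,-0.05,0,0,0],
  [-0.0003,0.0059,-0.0003,-0.05,0,0,0],
])

```text
time: 14.35
tool_pos: [0.4857, 0.1003, 0.1523]
tcp_rot: [1.953, 0.475, -1.959]
wrist_force: [1.4, -0.2, -8.2]
width: 0.215
```

```bash
python3 nxt.py .152
```

```text
t 14.35 tcp [0.4857 0.1003 0.1523] y-dir -1.095 tilt 0.003 q [ 0.1532 -0.0089  2.0619  0.0001  1.0918  1.2481] F [ 1.3731 -0.1927 -8.2164] M [-0.3481  0.6347 -0.0983] w 0.215
psi -2.661 centre [0.5901 0.1547]
twist at ram axis Mz about 0.000506974616142658
nominal axis [0.5901 0.1547] body lateral 0.0006 z err -0.0012 (fit 51) ring lateral 0.0001 ram 0.0062 (69) body-ring lateral -0.0019 lugs over mouth 0.0160
[[-0.0, 0.006, -0.0003, -0.05, -0.0001, 0.0001, 0]]
[[-0.0, 0.006, -0.0003, -0.05, -0.0001, 0.0001, 0], [-0.0, 0.0119, -0.0009, -0.1, -0.0001, 0.0003, 0]]
[[-0.0, 0.0068, -0.0004, -0.0571, -0.0001, 0.0002, 0], [-0.0, 0.0136, -0.0011, -0.1143, -0.0001, 0.0003, 0], [-0.0, 0.0203, -0.0022, -0.1714, -0.0002, 0.0005, 0], [-0.0, 0.027, -0.0038, -0.2286, -0.0003, 0.0007, 0], [-0.0001, 0.0335, -0.0057, -0.2857, -0.0004, 0.0008, 0], [-0.0001, 0.0399, -0.0079, -0.3429, -0.0004, 0.001, 0], [-0.0001, 0.0462, -0.0105, -0.4, -0.0005, 0.0012, 0]]
```

>>> jog_arm([
  [-0.0003,-0.001,-0.0012,0,0,0,0],
  [-0.0003,0.0025,-0.0014,-0.03,0,0,0],
  [-0.0003,0.0025,-0.0014,-0.03,0,0,0],
])

```text
time: 14.7
tool_pos: [0.4872, 0.098, 0.1521]
tcp_rot: [1.934, 0.498, -1.945]
wrist_force: [-1.1, -3.4, -8.6]
width: 0.214
```

```bash
python3 nxt.py .152
```

```text
t 14.70 tcp [0.4872 0.098  0.1521] y-dir -1.068 tilt 0.005 q [ 0.1491 -0.0052  2.0586 -0.0011  1.0935  1.2173] F [-1.099  -3.3505 -8.618 ] M [-1.0265  0.8224 -0.5609] w 0.214
psi -2.633 centre [0.5901 0.1553]
twist at ram axis Mz about -0.28052980141046235
nominal axis [0.5901 0.1553] body lateral 0.0004 z err -0.0013 (fit 51) ring lateral 0.0002 ram 0.0061 (72) body-ring lateral -0.0017 lugs over mouth 0.0157
[[-0.0, 0.0059, -0.0003, -0.05, -0.0001, 0.0003, 0]]
[[-0.0, 0.0059, -0.0003, -0.05, -0.0001, 0.0003, 0], [-0.0, 0.0119, -0.0008, -0.1, -0.0001, 0.0005, 0]]
[[-0.0, 0.0068, -0.0003, -0.0571, -0.0001, 0.0003, 0], [-0.0, 0.0136, -0.001, -0.1143, -0.0001, 0.0006, 0], [-0.0, 0.0203, -0.0021, -0.1714, -0.0002, 0.0009, 0], [-0.0, 0.0269, -0.0036, -0.2286, -0.0002, 0.0012, 0], [-0.0001, 0.0335, -0.0055, -0.2857, -0.0003, 0.0015, 0], [-0.0001, 0.0399, -0.0077, -0.3429, -0.0004, 0.0018, 0], [-0.0001, 0.0462, -0.0103, -0.4, -0.0004, 0.0021, 0]]
```

>>> jog_arm([
  [-0.0003,0.0031,-0.0008,-0.03,0.001,-0.003,0],
  [-0.0003,0.0031,-0.0008,-0.03,0.001,-0.003,0],
])

```text
time: 14.95
tool_pos: [0.4888, 0.0954, 0.1521]
tcp_rot: [1.917, 0.525, -1.93]
wrist_force: [-1.5, -2.7, -8.0]
width: 0.216
```

```bash
python3 nxt.py .152 |head -4
```

```text
t 14.95 tcp [0.4888 0.0954 0.1521] y-dir -1.040 tilt 0.007 q [ 0.1414 -0.0022  2.0556  0.0022  1.0951  1.1806] F [-1.4578 -2.6643 -8.0236] M [-0.975   0.8969 -0.736 ] w 0.216
psi -2.606 centre [0.5901 0.1555]
twist at ram axis Mz about -0.5557123480735777
nominal axis [0.5901 0.1555] body lateral 0.0002 z err -0.0015 (fit 51) ring lateral 0.0002 ram 0.0061 (73) body-ring lateral -0.0018 lugs over mouth 0.0156
```

>>> jog_arm([
  [0,-0.0024,0,0.02,0,0.005,0],
  [0.004,-0.0024,0,0.02,0,0.005,0],
  [0.008,-0.0024,0,0.02,0,0.005,0],
  [0.0105,-0.0024,0,0.02,0,0.005,0],
  [0.0105,-0.0024,0,0.02,0,0.005,0],
])

```text
time: 15.5
tool_pos: [0.4887, 0.0978, 0.1431]
tcp_rot: [1.932, 0.502, -1.937]
wrist_force: [-4.3, -4.8, 0.2]
width: 0.21
```

```bash
python3 nxt.py .140 0|head -5
```

```text
t 15.50 tcp [0.4887 0.0978 0.1431] y-dir -1.061 tilt 0.003 q [ 0.1492  0.0049  2.0667 -0.0029  1.0722  1.2116] F [-4.3488 -4.7936  0.1777] M [-0.6463  0.353  -0.5549] w 0.210
psi -2.627 centre [0.5912 0.1558]
twist at ram axis Mz about -0.327001741881594
nominal axis [0.5912 0.1558] body lateral 0.0009 z err 0.0008 (fit 52) ring lateral 0.0001 ram 0.0006 (79) body-ring lateral -0.0002 lugs over mouth 0.0143
psi -2.627 [0.0032, -0.0019, -0.0001, 0.0003, 0.0028, -0.0017]
```

>>> jog_arm([
  [-0.004,-0.001,0,0,0.002,-0.001,0],
  [-0.008,-0.001,0,0,0.002,-0.001,0],
  [-0.01,-0.001,0,0,0.002,-0.001,0],
  [-0.01,-0.001,0,0,0.002,-0.001,0],
])

```text
time: 15.95
tool_pos: [0.488, 0.0981, 0.153]
tcp_rot: [1.934, 0.502, -1.936]
wrist_force: [-0.1, -5.5, -8.0]
width: 0.212
```

```bash
python3 nxt.py .152 0 .05|head -6
```

```text
t 15.95 tcp [0.488  0.0981 0.153 ] y-dir -1.062 tilt 0.002 q [ 0.1496 -0.0075  2.059  -0.0019  1.0912  1.2123] F [-0.0584 -5.4694 -8.0489] M [-1.1967  0.8266 -0.8067] w 0.212
psi -2.628 centre [0.5906 0.1561]
twist at ram axis Mz about -0.2501602543116801
nominal axis [0.5906 0.1561] body lateral 0.0006 z err -0.0015 (fit 50) ring lateral 0.0002 ram 0.0078 (73) body-ring lateral -0.0006 lugs over mouth 0.0149
psi -2.628 [0.0009, -0.0014, -0.0006, 0.0005, 0.0017, -0.0012]
psi -2.578 [0.0009, 0.0045, -0.0007, -0.0495, 0.0017, -0.0011]
```

>>> jog_arm([
  [0.0005,0.0015,-0.0007,-0.025,0.0017,-0.0011,0],
  [0.0005,0.0045,-0.0007,-0.05,0.0017,-0.0011,0],
  [0.0005,0.0045,-0.0007,-0.05,0.0017,-0.0011,0],
])

```text
time: 16.3
tool_pos: [0.4904, 0.0936, 0.1518]
tcp_rot: [1.904, 0.544, -1.907]
wrist_force: [-1.2, -5.6, -8.0]
width: 0.211
```

```bash
python3 nxt.py .152 0 .05|head -6
```

```text
t 16.30 tcp [0.4904 0.0936 0.1518] y-dir -1.014 tilt 0.002 q [ 0.1394 -0.003   2.0571 -0.0011  1.0889  1.1536] F [-1.1834 -5.6331 -7.9542] M [-1.2952  0.8674 -1.3038] w 0.211
psi -2.579 centre [0.5901 0.1564]
twist at ram axis Mz about -0.8161602394723778
nominal axis [0.5901 0.1564] body lateral 0.0003 z err -0.0021 (fit 51) ring lateral 0.0002 ram 0.0068 (75) body-ring lateral -0.0010 lugs over mouth 0.0139
psi -2.579 [-0.0003, -0.0006, -0.0008, -0.0009, 0.0016, -0.0002]
psi -2.529 [-0.0003, 0.0053, -0.001, -0.0509, 0.0017, -0.0002]
```

>>> jog_arm([
  [0,-0.002,0,0.025,0.0016,0,0],
  [0,-0.002,0,0.025,0.0016,0,0],
  [0.005,-0.002,0,0.025,0.0016,0,0],
  [0.009,-0.002,0,0.025,0.0016,0,0],
  [0.011,-0.002,0,0.025,0.0016,0,0],
  [0.012,-0.002,0,0.025,0.0016,0,0],
  [0.012,-0.002,0,0.025,0.0016,0,0],
])

```text
time: 17.05
tool_pos: [0.4902, 0.0954, 0.1417]
tcp_rot: [1.924, 0.523, -1.919]
wrist_force: [-7.8, -5.9, 3.7]
width: 0.209
```

```bash
python3 nxt.py .140 0 |head -5
```

```text
t 17.05 tcp [0.4902 0.0954 0.1417] y-dir -1.039 tilt 0.002 q [ 0.1427  0.0053  2.0691 -0.0005  1.0649  1.1817] F [-7.7898 -5.926   3.693 ] M [-0.698   0.5879 -0.6998] w 0.209
psi -2.604 centre [0.5914 0.1557]
twist at ram axis Mz about -0.589243115115993
nominal axis [0.5914 0.1557] body lateral 0.0013 z err 0.0021 (fit 52) ring lateral 0.0001 ram 0.0006 (79) body-ring lateral 0.0003 lugs over mouth 0.0143
psi -2.604 [0.0017, -0.002, -0.0001, -0.0005, -0.002, -0.0013]
```

>>> jog_arm([
  [-0.001,-0.004,0,0.025,-0.002,0,0],
  [-0.001,-0.007,-0.0001,0.05,-0.002,0,0],
  [-0.001,-0.0105,-0.0003,0.075,-0.002,0,0],
  [0.001,-0.0105,-0.0003,0.075,-0.002,0,0],
  [0.001,-0.0105,-0.0003,0.075,-0.002,0,0],
])

```text
time: 17.6
tool_pos: [0.4866, 0.1046, 0.1421]
tcp_rot: [1.97, 0.456, -1.962]
wrist_force: [-2.8, -6.8, 0.5]
width: 0.216
```

```bash
python3 nxt.py .140 0 |head -5
```

```text
t 17.60 tcp [0.4866 0.1046 0.1421] y-dir -1.113 tilt 0.005 q [ 0.163   0.0005  2.073  -0.002   1.0639  1.2767] F [-2.8199 -6.7583  0.4798] M [-0.7494  0.1688 -0.6508] w 0.216
psi -2.679 centre [0.592  0.1573]
twist at ram axis Mz about -0.0985480856438613
nominal axis [0.592  0.1573] body lateral 0.0007 z err 0.0013 (fit 52) ring lateral 0.0001 ram 0.0006 (79) body-ring lateral 0.0013 lugs over mouth 0.0138
psi -2.679 [0.0021, -0.001, 0.0013, 0.0004, -0.0034, -0.0028]
```

>>> jog_arm([
  [0,0.0015,0.0012,0,-0.003,-0.003,0],
  [0,0.002,0.0012,0,-0.003,-0.003,0],
  [0.0005,0.002,0.0012,0,-0.003,-0.003,0],
])

```text
time: 17.95
tool_pos: [0.4867, 0.1028, 0.142]
tcp_rot: [1.968, 0.46, -1.965]
wrist_force: [-2.2, -0.4, -3.4]
width: 0.213
```

```bash
python3 nxt.py .140 0 |head -5
```

```text
t 17.95 tcp [0.4867 0.1028 0.142 ] y-dir -1.112 tilt 0.002 q [0.1574 0.0019 2.0718 0.0011 1.0666 1.2686] F [-2.1841 -0.4215 -3.3981] M [-0.2373  0.5757 -0.039 ] w 0.213
psi -2.678 centre [0.5921 0.1555]
twist at ram axis Mz about -0.11470581603665626
nominal axis [0.5921 0.1555] body lateral 0.0011 z err 0.0010 (fit 52) ring lateral 0.0002 ram 0.0004 (84) body-ring lateral 0.0003 lugs over mouth 0.0136
psi -2.678 [0.0017, -0.0026, 0.0005, 0.0003, -0.0011, 0.0005]
```

>>> jog_arm([
  [0.0015,0,0,0,0,0,0],
  [0.003,0,0,0,0,0,0],
  [0.004,0,0,0,0,0,0],
  [0.004,0,0,0,0,0,0],
])

```text
time: 18.4
tool_pos: [0.487, 0.103, 0.1383]
tcp_rot: [1.969, 0.46, -1.964]
wrist_force: [-4.8, -0.8, 1.9]
width: 0.216
```

```bash
python3 nxt.py .140 0 |head -5
```

```text
t 18.40 tcp [0.487  0.103  0.1383] y-dir -1.112 tilt 0.002 q [0.1576 0.0061 2.0751 0.0012 1.0584 1.2687] F [-4.7789 -0.8439  1.8921] M [-0.0152  0.3647  0.0881] w 0.216
psi -2.678 centre [0.5924 0.1557]
twist at ram axis Mz about -0.08529723884052559
nominal axis [0.5924 0.1557] body lateral 0.0011 z err 0.0021 (fit 53) ring lateral 0.0001 ram 0.0000 (90) body-ring lateral 0.0007 lugs over mouth 0.0114
psi -2.678 [-0.0017, -0.0026, 0.001, 0.0005, -0.0022, 0.0004]
```

>>> jog_arm([
  [-0.001,-0.0005,0.001,0,-0.002,0,0],
  [-0.001,-0.0005,0.001,0,-0.002,0,0],
  [-0.001,-0.0005,0.001,0,-0.002,0,0],
])

```text
time: 18.75
tool_pos: [0.4863, 0.1029, 0.1393]
tcp_rot: [1.968, 0.46, -1.965]
wrist_force: [-0.4, -0.8, -2.0]
width: 0.213
```

```bash
python3 nxt.py .140 0 |head -5
python3 - <<'E'
from workcell import imaging; import cv2
a=imaging.read_camera("scene"); cv2.imwrite("pics/s7raw.png",a); cv2.imwrite("pics/s7.png",cv2.resize(a[165:240,310:400],None,fx=8,fy=8,interpolation=cv2.INTER_CUBIC))
E
```

```text
t 18.75 tcp [0.4863 0.1029 0.1393] y-dir -1.112 tilt 0.001 q [0.1582 0.0043 2.0748 0.0004 1.0614 1.27  ] F [-0.3593 -0.7612 -1.9606] M [-0.3192  0.4041 -0.063 ] w 0.213
psi -2.678 centre [0.5917 0.1556]
twist at ram axis Mz about -0.0033529635448740595
nominal axis [0.5917 0.1556] body lateral 0.0008 z err 0.0012 (fit 52) ring lateral 0.0001 ram 0.0001 (89) body-ring lateral -0.0001 lugs over mouth 0.0115
psi -2.678 [-0.0007, -0.0023, 0.0003, 0.0003, -0.001, 0.0001]
```

View pics/s7.png

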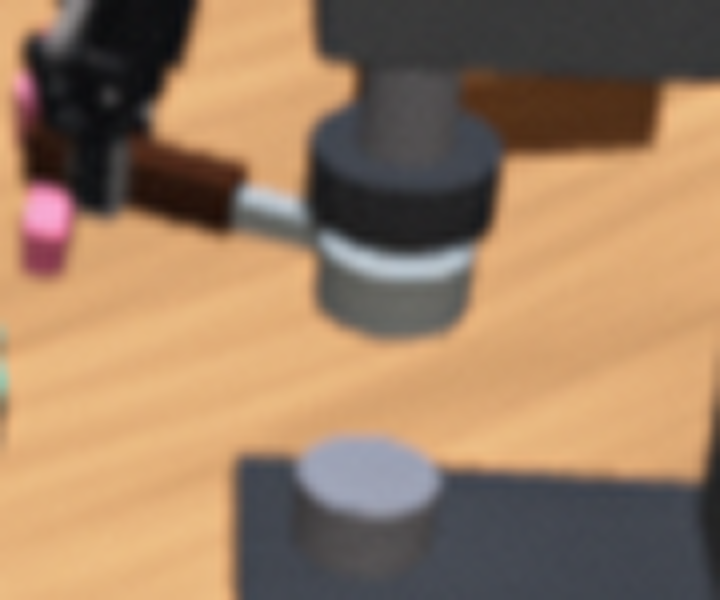

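>>> jog_arm([
  [0,-0.006,0,0.05,0,0,0],
  [0,-0.0118,-0.0005,0.1,0,0,0],
  [0,-0.0118,-0.0005,0.1,0,0,0],
])

```text
time: 19.15
tool_pos: [0.481, 0.1134, 0.1391]
tcp_rot: [2.025, 0.367, -2.026]
wrist_force: [-2.2, -4.5, -1.3]
width: 0.212
```

```bash
python3 nxt.py .140 0 .08|head -6
```

```text
t 19.15 tcp [0.481  0.1134 0.1391] y-dir -1.211 tilt 0.001 q [ 0.1816 -0.0003  2.0799 -0.0007  1.0624  1.3934] F [-2.1508 -4.5188 -1.2645] M [-0.5426  0.3538 -0.1526] w 0.212
psi -2.777 centre [0.591  0.1554]
twist at ram axis Mz about 0.24718593222987317
nominal axis [0.591  0.1554] body lateral 0.0008 z err 0.0009 (fit 52) ring lateral 0.0001 ram 0.0000 (89) body-ring lateral -0.0006 lugs over mouth 0.0110
psi -2.777 [-0.0009, -0.0024, -0.0001, 0.0008, 0.0004, -0.0006]
psi -2.697 [-0.0009, 0.007, -0.0006, -0.0792, 0.0004, -0.0006]
```

>>> jog_arm([
  [0,0.006,-0.0005,-0.06,0,0,0],
  [0,0.0062,-0.0005,-0.065,0,0,0],
  [0,0.0062,-0.0005,-0.065,0,0,0],
])

```text
time: 19.5
tool_pos: [0.4839, 0.1074, 0.1391]
tcp_rot: [1.987, 0.427, -1.987]
wrist_force: [-0.7, -1.6, -1.3]
width: 0.212
```

```bash
python3 nxt.py .140 0 |head -5
```

```text
t 19.50 tcp [0.4839 0.1074 0.1391] y-dir -1.147 tilt 0.001 q [ 0.1686  0.0024  2.077  -0.0007  1.0621  1.3155] F [-0.665  -1.6284 -1.2798] M [-0.3233  0.1678 -0.1495] w 0.212
psi -2.712 centre [0.5911 0.1564]
twist at ram axis Mz about -0.009445621052106917
nominal axis [0.5911 0.1564] body lateral 0.0010 z err 0.0011 (fit 52) ring lateral 0.0001 ram 0.0001 (88) body-ring lateral 0.0004 lugs over mouth 0.0113
psi -2.712 [-0.0008, -0.0011, 0.0002, -0.0004, 0.0001, -0.0007]
```

>>> jog_arm([
  [0,0,0,0,0,0,25],
  [0,0,0,0,0,0,35],
  [0,0,0,0,0,0,70],
  [0,0,0,0,0,0,70],
  [0,0,0,0,0,0,70],
  [0,0,0,0,0,0,70],
  [0,0,0.02,0,0,0,70],
  [0,0,0.04,0,0,0,70],
  [0,0,0.06,0,0,0,70],
  [0,0,0.08,0,0,0,70],
  [0,0,0.08,0,0,0,70],
  [0,0,0.08,0,0,0,70],
], force=40)

```text
time: 20.75
tool_pos: [0.4114, 0.0746, 0.1394]
tcp_rot: [1.989, 0.427, -1.986]
wrist_force: [0.1, -0.0, 0.3]
width: 0.697
```

Run:
```python
from mv import *
from bodyfit import run
rep()
a=imaging.read_camera("scene"); cv2.imwrite("pics/s8.png",cv2.resize(a[150:250,280:400],None,fx=6,fy=6,interpolation=cv2.INTER_CUBIC))
run(a,-2.712,(.4833,.108),.1292)
```

```text
t 20.75 tcp [0.4114 0.0746 0.1394] y-dir -1.147 tilt 0.002 q [ 0.1202 -0.1582  2.2241 -0.0005  1.0742  1.2675] F [ 0.0994 -0.0147  0.3341] M [ 0.0117 -0.005  -0.0047] w 0.697
nominal axis [0.5904 0.1571] body lateral 0.0016 z err 0.0003 (fit 53) ring lateral 0.0001 ram 0.0001 (88) body-ring lateral 0.0012 lugs over mouth 0.0104
```

View pics/s8.png

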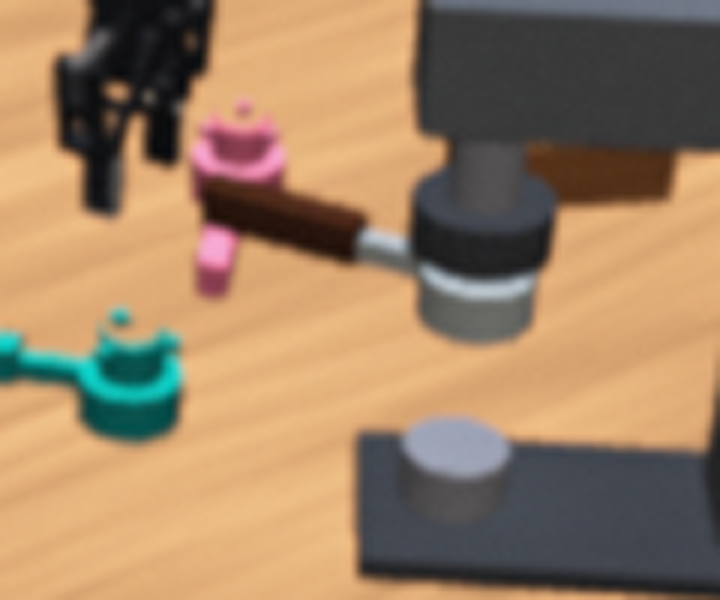

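```bash
python3 -c "
from workcell import finish_job
print(finish_job())"
```

```text
the job is handed in; nothing more can be done
None
```

The three-lug holder appears to be hanging locked in the press socket, released and with the ram back down. I handed the job in at about 21 s; no verdict is reported.

**How it went**
- I gripped the lugged holder by its handle and moved it under the socket. Turning it against the lip, I found the slots near the end of the search range (handle at about -3.3 rad in world axes).
- My first pass over the range found nothing, because the axis was 1–3 mm off centre. After re-centring it dropped in.
- I pushed it fully up and turned it anticlockwise about 0.65 rad to the stop, where the twist at the ram axis rose to about 0.8 N m.
- It did not settle on the first three tries to lower it, because it was still pressed sideways and against the stop. I backed off, re-centred it, and it went down about 2 mm.

**Checks before hand-in**
- **Locked in the pockets:** turning it back 0.1 rad met firm resistance of about 0.25 N m, which is what the ridges should give.
- **Height:** the camera read the lugs 10.4 mm above the mouth. That fit reads 1–2 mm high, so the true value is probably about 9 mm, but I could not confirm it more exactly. The limit is 10.4 mm.
- **Centring:** the sideways offset was about 1 mm in the one direction the camera can measure; the depth direction was not checked as well.
- **Tilt:** it looked close to level in the last picture, but I did not measure it.
- **Ram and gripper:** the ram read 0 mm. The gripper is clear of the handle, with no wrist force left.

I did not check the plain holder, spool and jar again at the end; the arm did not go near them after the grasp.

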